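Drive a bearing up out of a freehub body over a fixed drift

ROBOT

A 7-joint arm with a two-finger parallel gripper is mounted at the origin on the work surface. World frame = base frame: x ahead of the robot, y to its left, z up, the work surface at z = 0. Lengths are in mm, angles in rad, forces in N, time in s.
With the tool pointing down it reaches from about 425 to 975 mm from the base axis. Payload 16.7 kg.
Tool frame: the origin (TCP) lies between the finger pads; the fingertips stand 17 mm ahead of it and the grasp point (between the pads) lies 2 mm behind it (bot.tip_extent is the distance from the TCP to the fingertips, in mm); z points along the fingers, y is the line along which they close (so a half turn about z gives the same grasp; the last joint's range is limited). The gripper opens to 85 mm and grips with 20 to 120 N. Pads are 22 mm wide; open, the fingers measure 114 mm over their backs; the gripper's body (76 mm by 85 mm) begins 54 mm behind the grasp point. The pads swing forward as they close: fully open they stand 13 mm farther back than shut.
Start: joints at [-1.347, 0.426, 0.074, 1.606, -0.034, 1.111, -0.067], TCP at [246.483, 628.35, 248.302] pointing down, gripper open.
Joint ranges: [-2.85, 2.85], [-0.5, 2.14], [-1.23, 1.37], [0.21, 2.46], [-1.02, 4.16], [0.16, 2.05], [-2.73, 2.73]. Speed limits (rad/s): [1.89, 1.89, 2.39, 2.39, 3.01, 3.01, 3.01].

INTERFACE

Orientations are given as a unit quaternion [w, x, y, z].
In Python, from rig import get_obs, viewer, ticket, models, bot gives the robot as it stands. The module is installed in compiled form; this text tells all that it offers.
- The arm moves only by the tool carry_out, never from a script. Its argument "steps" is a list of rows, each a list of 7 numbers: the opening, from -1 (shut) to 1 (fully open), then the shift along the world's x, y, z in m, then the turn, a rotation vector about the world's x, y, z in rad. In form: [[hand, tx, ty, tz, wx, wy, wz], ...]. A call has 1 to 8 rows; each row shifts and turns the commanded pose from where the row before left it; what a row does not reach is not made up. A row lasts 1/8 s, in which the tool goes at most 62.5 mm and 10.7 degrees, less where a joint would pass 70% of its speed; a pose out of reach is approached as far as the arm can. A call is refused whole if a number of a shift passes 0.0625 or a number of a turn 0.188, either way. A call with a gripper value outside its range is refused whole. The fingers move at their own pace and stop on an object; the grip force is fixed at half the most. Time passes only in rows, so rows that do not move let the fingers close. It gives the time, the measured TCP pose, the force, the opening and the grip force at its end, in the units of the state.
- get_obs(): the state, without advancing time (a new reading comes with each control period).
- viewer.read_camera(name): name is "scene" or "top" or "wrist"; returns (picture, depth): 420x560x3 uint8, red, green, blue; 420x560 float32, mm along the optical axis (not along the pixel's ray), 0 where there is no reading.
- viewer.get_calibration(name): a dict with "fovy" (degrees; the focal length in pixels is half the picture's height over the tangent of half this angle, whatever the lens; pixels are square), "cx", "cy" (the principal point, pixels), "world_from_camera" (4x4, takes a point from camera to world coordinates); the wrist camera has in their place "tool_from_camera" (4x4, takes a point from camera to tool coordinates, whose origin is the TCP and whose axes are the flange's). Camera axes: x right, y down, z forward; pixel columns grow to the right and rows downward; lengths in mm; the calibration is good to about 2 mm. A picture is of the moment at which its call begins: read the wrist's pose just before it. get_calibration takes no time and is no camera call.
- ticket.close_job(): hands the job in; it is judged then, once.
Trained networks look in the newest picture that a camera, given by its name, has taken for a name from the list of things; names that differ only in an ending like _2 or _b are one class to them, and where a whole thing is asked for, a point or a joint stands for the part that bears it (a point fixed in the world has none). Each returns a list of dicts, best first, with "confidence" (0 to 1); they miss things now and then, are a little off and sometimes report something else, mostly with a low value. They report only what shows in the picture. A call takes as long as a camera call.
- models.boxes_of(camera, thing): "bbox" ([left, top, width, height] in pixels, round what is visible of it).
- models.silhouettes(camera, thing): "pixels" (420x560 bool, what is visible of it) and "bbox" ([left, top, width, height] in pixels, round what is visible of it).
The state is a dict: "t": time; "qpos": joint angles; "joint_velocities": joint speeds; "joint_torque": joint torques, N m; "ee_pos": TCP position; "tcp_rot": TCP orientation; "force": force on the tool from outside, world axes, zero at the start; "moment": the same for the moment, N m; "finger_gap": finger opening in mm; "grasp_force": force on a finger pad.
Only numpy, scipy, OpenCV 4.12 (cv2) and the standard library are available. Lean on these libraries where they do the work, as an engineer would, in place of code of your own. Each camera call takes 0.05 s, during which the arm holds its last target. There are 200 camera calls.

TASK

Get the bearing out of the freehub body: lower the body over the upright drift in the vise so that the drift goes up its bore from below, then press it steadily down until it rests on the jaws and the drift has poked the bearing up out of its seat. Then lay the freed bearing flat in the parts tray and leave the freehub body standing on the jaws. Feel for the bore rather than forcing it: never lean hard on the drift or the jaws, keep the body upright and do not disturb the other things on the bench.

Things in the scene. Friction and masses are not known exactly. Their poses are not given: they have to be found in the camera images.
- freehub_mid (a point): Freehub body of a bicycle hub: bare-aluminium splined cylinder standing on the bench, 35 mm across, 50 mm tall, with a collar 40 mm across on its lowest 7 mm; about 160 g. This point: on its axis, half-way up (25 mm above its underside); z is its axis, pointing up to the end with the bearing. It is round: grasp it from any side.
- freehub: The freehub body again; this origin is the centre of its underside. Its 19 mm bore runs right through. Each end has a bearing seat 29 mm across, 9 mm deep. The lower seat is empty: seen from below a wide mouth 9 mm deep, then a square ledge round the 19 mm bore. The upper seat holds the bearing.
- bearing_mid (a point): Sealed ball bearing, orange-red seal between steel rings, 28 mm across, 8 mm thick, 12 mm bore, 22 g, in the freehub body's upper seat, its top face 1 mm below the rim. This point is its centre, z its axis. A tight fit: it gives way in jerks under a push of some 6 to 20 N until it has risen about 7 mm, then it is loose.
- bearing: The bearing again; this origin is the centre of its lower face, 41 mm above the freehub body's underside while it is in its seat.
- jaw_mid (a point): Middle of the flat top of the vise jaws, 72 mm above the bench; x across the jaws, y along them (jaws 100 mm long; each about 50 mm thick in x), z up. The jaws grip the drift and do not give.
- vise: Drill-press vise, dark green-grey iron with bright jaw plates, bolted down; origin on the bench under the jaws' middle, x across the jaws; screw and tommy bar reach to x = -170 mm, below the jaw tops. The drift, a flat-ended brass bar 17 mm across, stands upright between the jaws: axis at x = 0, anywhere within 8 mm of y = 0 (not measured), end 54 to 60 mm above the jaw tops.
- tray_floor (a point): Bright steel parts tray, open on top, 150 mm (x) by 120 mm (y) outside, walls 3 mm thick and 24 mm high, floor 3 mm thick, held to the bench by a magnetic foot. This point is the middle of its inner floor.
- spanner: Bystander: steel combination spanner, 180 mm long, lying on the bench; its origin lies under its middle.
- hammer: Bystander: hammer lying on the bench; origin under its middle.
- screwdriver: Bystander: red-handled screwdriver lying on the bench; origin under its middle.
- grease: Bystander: grease pot with a red lid, 64 mm across, 65 mm tall; origin at the centre of its underside.
- sprocket: Bystander: flat steel sprocket, 80 mm across, 2.5 mm thick; origin at the centre of its underside.
- spacer: Bystander: aluminium spacer ring, 36 mm across, 22 mm tall, standing; origin at the centre of its underside.
- tube_end: Bystander: teal painted tube offcut, 35 mm across, 140 mm long, lying; origin under its middle.

How it is judged:
By the outcome, as a careful person would: the job done as asked, in the order asked, and still so for the second after the job is handed in, with the robot touching nothing.
It also fails if it takes over 72 s, if anything falls off the work surface, if the arm or the gripper's body presses on something with over 40 N, if the wrist force passes 120 N, or if a joint passes its speed limit or range.

## Working session

There is one attempt and no reset: what is moved stays moved. The work goes in short steps, Python scripts to look and compute and a tool call to move; the robot and the scene stay as the last step left them, time stands still between calls to the robot, and variables do not carry over. Pictures are saved under pics/ and viewed, at most 10 in all, crops included, and the job is handed in when it is done.

Besides the shell and the picture viewer there is one more tool, called after "Emit:" as name(argument=value, ...), one argument or row to a line, values as JSON. carry_out: Moves the arm, as the interface text tells. Its arguments: {"type":"object","properties":{"steps":{"type":"array","items":{"type":"array","items":{"type":"number"}}}},"required":["steps"]}

```bash
mkdir -p pics; cat > h.py <<'E'
import numpy as np, cv2
from rig import get_obs, viewer, ticket, models, bot
from scipy.spatial.transform import Rotation as R
def cam(n):
    o=get_obs(); c=viewer.get_calibration(n); p,d=viewer.read_camera(n)
    if 'world_from_camera' in c: T=np.array(c['world_from_camera'])
    else:
        W=np.eye(4); q=o['tcp_rot']; W[:3,:3]=R.from_quat([q[1],q[2],q[3],q[0]]).as_matrix(); W[:3,3]=o['ee_pos']
        T=W@np.array(c['tool_from_camera'])
    f=210/np.tan(np.radians(c['fovy']/2))
    v,u=np.mgrid[:420,:560]
    P=np.stack([(u-c['cx'])/f*d,(v-c['cy'])/f*d,d],-1)@T[:3,:3].T+T[:3,3]
    P[d==0]=np.nan
    return p,d,P
def save(p,name): cv2.imwrite('pics/'+name,p[...,::-1])
E
cat > a.py <<'E'
from h import *
o=get_obs(); print({k:np.round(v,3) for k,v in o.items()})
ims=[]
for n in ['top','scene']:
    p,d,P=cam(n); save(p,n+'1.png')
    for t in ['freehub','bearing','vise','tray_floor','grease','tube_end','hammer','spanner','spacer','sprocket','screwdriver']:
        if n=='scene' and t not in('freehub','bearing','vise'): continue
        for s in models.silhouettes(n,t)[:2]:
            m=s['pixels']; X=P[m]; X=X[~np.isnan(X[:,0])]
            if len(X): 
              zt=np.percentile(X[:,2],95); tp=X[X[:,2]>zt-4]
              print(n,t,round(s['confidence'],2),s['bbox'],'lo',np.percentile(X,3,0).round(),'hi',np.percentile(X,97,0).round(),'topmid',((tp.min(0)+tp.max(0))/2).round(1))
E
python3 a.py
```

```text
{'t': np.float64(0.0), 'qpos': array([-1.347,  0.427,  0.074,  1.607, -0.034,  1.111, -0.067]), 'joint_velocities': array([ 0.001,  0.001, -0.001,  0.   , -0.   , -0.   , -0.   ]), 'joint_torque': array([-2.0000e-03, -9.4986e+01,  3.7600e+00, -4.6347e+01,  1.9000e-02,
        1.1000e-02, -0.0000e+00]), 'ee_pos': array([246.339, 628.007, 247.612]), 'tcp_rot': array([-0.   ,  0.186,  0.983, -0.001]), 'force': array([ 0.153,  0.274, -0.684]), 'moment': array([-0.021, -0.037, -0.078]), 'grasp_force': np.float64(0.0), 'finger_gap': np.float64(85.49)}
top freehub 0.6 [172.2, 234.8, 8.1, 7.0] lo [486. 290.  43.] hi [507. 311.  54.] topmid [496.5 299.4  52.1]
top bearing 0.17 [207.5, 174.0, 10.3, 11.8] lo [671. 187.   7.] hi [704. 205.  27.] topmid [687.  195.8  25. ]
top vise 0.65 [259.1, 169.5, 44.2, 99.8] lo [414. -68.  10.] hi [688.  51.  77.] topmid [576.5 -10.6 104.2]
top tray_floor 0.58 [341.2, 204.0, 54.7, 58.5] lo [ 450. -346.   -3.] hi [ 594. -212.   27.] topmid [ 519.3 -276.3   27.1]
top grease 0.95 [204.5, 145.1, 22.1, 25.5] lo [722. 166.  23.] hi [774. 220.  72.] topmid [749.8 1
[... 222 characters left out ...]
 [498.2 298.   51.3]
top hammer 0.82 [410.8, 229.2, 78.2, 70.9] lo [ 330. -631.    6.] hi [ 513. -428.   31.] topmid [ 421.9 -530.7   30.3]
top hammer 0.73 [205.8, 143.8, 20.6, 26.0] lo [721. 166.  16.] hi [774. 220.  72.] topmid [749.8 194.2  70.5]
top spanner 0.64 [132.7, 155.4, 35.5, 49.0] lo [605. 350.  -3.] hi [753. 439.  14.] topmid [677.5 393.9  13.1]
top spacer 0.59 [205.8, 174.1, 10.1, 8.7] lo [672. 192.   7.] hi [704. 215.  29.] topmid [687.3 205.3  26.8]
top sprocket 0.54 [328.7, 146.8, 23.5, 26.4] lo [ 719. -233.   -4.] hi [ 789. -162.    9.] topmid [ 754.2 -196.4    9. ]
scene vise 0.73 [254.5, 162.2, 53.2, 91.1] lo [414. -64.   5.] hi [695.  54.  76.] topmid [577.3  -6.1 101. ]
```

```bash
python3 -c "
from h import *
a=cv2.imread('pics/top1.png')[120:320,110:510]
cv2.imwrite('pics/t1.png',cv2.resize(a,None,fx=2,fy=2))
p,d,P=cam('top')
m=(P[...,2]>60)&(abs(P[...,1])<80)&(P[...,0]>500)
m2=(P[...,2]>90)&(abs(P[...,1])<80)
print(P[m2].round(),np.c_[np.nonzero(m2)])
J=P[m&~m2]; print(J.min(0),J.max(0),cv2.minAreaRect(J[:,:2].astype(np.float32)))
f=(P[...,2]>25)&(P[...,0]<540)&(P[...,1]>250)&(P[...,1]<340)
print(P[f].round())
"
```

```text
[[582.  -4. 134.]
 [580.   2. 132.]
 [581.  -1. 125.]
 ...
 [ 51. -73. 339.]
 [ 50. -76. 334.]
 [ 50. -78. 334.]] [[205 278]
 [206 276]
 [206 277]
 ...
 [419 307]
 [419 308]
 [419 309]]
[515.54954788 -61.5480841   61.1858925 ] [640.09811927  40.28148006  82.62271597] ((577.7844848632812, -9.646114349365234), (99.79340362548828, 120.48007202148438), 86.84503936767578)
[[512. 304.  57.]
 [513. 302.  50.]
 [513. 299.  53.]
 ...
 [157. 254. 775.]
 [157. 253. 774.]
 [157. 252. 773.]]
```

View pics/t1.png

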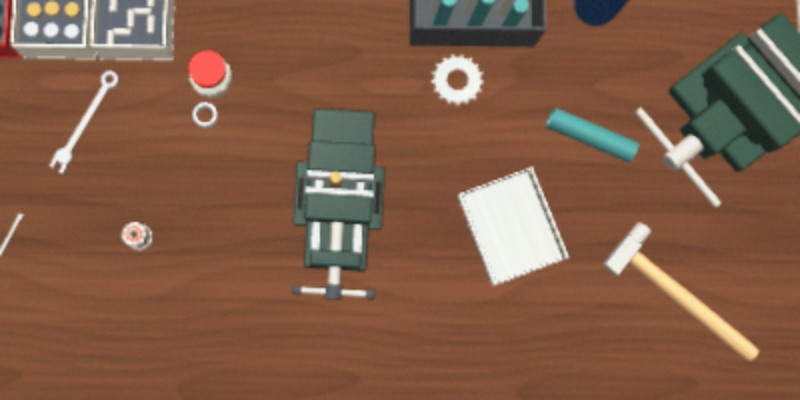

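The top view shows the freehub near (136,235), the vise and drift near (335,178), and the tray near (513,225). The first move goes above the freehub.

Emit:
carry_out(
  steps=[
    [1,0.031,-0.041,0,0,0,0],
    [1,0.031,-0.041,0,0,0,0],
    [1,0.031,-0.041,0,0,0,0],
    [1,0.031,-0.041,0,0,0,0],
    [1,0.031,-0.041,0,0,0,0],
    [1,0.031,-0.041,0,0,0,0],
    [1,0.031,-0.041,0,0,0,0],
    [1,0.031,-0.041,0,0,0,0],
  ],
)

```text
t: 1.85
ee_pos: [495.4, 299.0, 248.6]
tcp_rot: [0.0, 0.186, 0.983, 0.0]
force: [0.7, -0.2, 0.3]
finger_gap: 85.1
grasp_force: 0.0
```

```bash
cat > w.py <<'E'
from h import *
import sys
o=get_obs(); print(o['t'],o['ee_pos'].round(1),o['tcp_rot'].round(3),o['force'].round(2),o['finger_gap'].round(1))
p,d,P=cam('wrist'); save(p,sys.argv[1]+'.png')
np.save(sys.argv[1]+'.npy',P)
for t in sys.argv[2:]:
    for s in models.silhouettes('wrist',t)[:2]:
        X=P[s['pixels']]; X=X[~np.isnan(X[:,0])]
        zt=np.percentile(X[:,2],90); tp=X[(X[:,2]>zt-3)&(X[:,2]<zt+6)]
        lo,hi=np.percentile(tp,.5,0),np.percentile(tp,99.5,0)
        (c,r)=cv2.minEnclosingCircle(tp[:,:2].astype(np.float32))
        print(t,round(s['confidence'],2),s['bbox'],'top lo',lo.round(1),'hi',hi.round(1),'circ',np.round(c,1),round(r,1),'rect',cv2.minAreaRect(tp[:,:2].astype(np.float32)),'z',np.median(tp[:,2]).round(1))
E
python3 w.py w1 freehub bearing; python3 -c "
from h import *; print(np.round(viewer.get_calibration('wrist')['tool_from_camera'],3))"
```

```text
[[ 1.00000e-03 -9.66000e-01 -2.58000e-01  6.51800e+01]
 [ 1.00000e+00  1.00000e-03  0.00000e+00 -1.14900e+00]
 [ 0.00000e+00 -2.58000e-01  9.66000e-01 -1.25632e+02]
 [ 0.00000e+00  0.00000e+00  0.00000e+00  1.00000e+00]]Traceback (most recent call last):
  File "w.py", line 3, in <module>
    o=get_obs(); print(o['t'],o['ee_pos'].round(1),o['tcp_rot'].round(3),o['force'].round(2),o['finger_gap'].round(1))
                                                                                             ^^^^^^^^^^^^^^^^^^^^^
AttributeError: 'float' object has no attribute 'round'
```

```bash
sed -i "s/o\['finger_gap'\].round(1)/round(float(o['finger_gap']),1)/" w.py; python3 w.py w1 freehub bearing
```

```text
1.85 [495.4 299.  248.6] [0.    0.186 0.983 0.   ] [ 0.71 -0.15  0.32] 85.1
freehub 0.94 [264.2, 160.5, 39.1, 46.2] top lo [478.3 282.3  47.5] hi [511.6 315.5  51.5] circ [494.7 299. ] 17.6 rect ((495.14080810546875, 298.6382751464844), (33.42927169799805, 34.03486251831055), 68.40204620361328) z 49.9
bearing 0.7 [270.9, 172.5, 28.9, 29.8] top lo [481.5 285.9  46.9] hi [508.3 312.   50.8] circ [494.5 299.2] 14.3 rect ((494.9990539550781, 298.9585266113281), (27.325313568115234, 26.469371795654297), 23.09500503540039) z 48.9
```

View pics/w1.png

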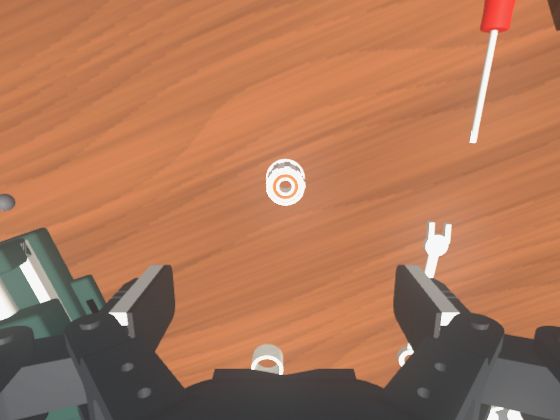

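The hub is at (285,188) in the picture. It measures (495,299), which is directly under the TCP, so I'll descend and grasp above the collar.

Emit:
carry_out(
  steps=[
    [1,0,0,-0.05,0,0,0],
    [1,0,0,-0.05,0,0,0],
    [1,0,0,-0.05,0,0,0],
    [1,0,0,-0.05,0,0,0],
    [1,0,0,-0.02,0,0,0],
    [1,0,0,0,0,0,0],
  ],
)

```text
t: 2.75
ee_pos: [493.9, 300.7, 27.9]
tcp_rot: [-0.001, 0.186, 0.983, -0.001]
force: [-0.3, -0.2, 1.2]
finger_gap: 85.3
grasp_force: 0.0
```

Emit:
carry_out(
  steps=[
    [0.2,0,0,0,0,0,0],
    [0,0,0,0,0,0,0],
    [-0.5,0,0,0,0,0,0],
    [-1,0,0,0,0,0,0],
    [-1,0,0,0,0,0,0],
    [-1,0,0,0,0,0,0],
    [-1,0,0,0,0,0,0],
  ],
)

```text
t: 3.62
ee_pos: [495.0, 300.7, 29.7]
tcp_rot: [0.0, 0.186, 0.983, 0.001]
force: [-3.2, -2.0, 15.2]
finger_gap: 33.4
grasp_force: 58.3
```

Emit:
carry_out(
  steps=[
    [-1,0,0,0.01,0,0,0],
    [-1,0,0,0.03,0,0,0],
    [-1,0,0,0.05,0,0,0],
    [-1,0,0,0.05,0,0,0],
    [-1,0,0,0.05,0,0,0],
    [-1,0,0,0.03,0,0,0],
    [-1,0,0,0,0,0,0],
  ],
)

```text
t: 4.5
ee_pos: [495.3, 300.8, 251.3]
tcp_rot: [0.001, 0.186, 0.983, 0.002]
force: [0.8, 0.1, -2.5]
finger_gap: 33.2
grasp_force: 60.1
```

Emit:
carry_out(
  steps=[
    [-1,0,-0.02,0,0,0,0],
    [-1,0.005,-0.045,0,0,0,0],
    [-1,0.005,-0.045,0,0,0,0],
    [-1,0.005,-0.045,0,0,0,0],
    [-1,0.005,-0.045,0,0,0,0],
    [-1,0.005,-0.045,0,0,0,0],
    [-1,0.005,-0.035,0,0,0,0],
    [-1,0,0,0,0,0,0],
  ],
)

```text
t: 5.5
ee_pos: [523.6, 16.5, 247.4]
tcp_rot: [-0.001, 0.188, 0.982, -0.001]
force: [0.5, 1.1, -2.7]
finger_gap: 33.4
grasp_force: 60.1
```

```bash
python3 w.py w2 freehub bearing vise; python3 - <<'E'
from h import *
P=np.load('w2.npy')
m=(P[...,2]>118)&(P[...,2]<140)&(abs(P[...,0]-580)<35)&(abs(P[...,1])<35)
X=P[m]; print(len(X), X.min(0),X.max(0)); 
zt=np.percentile(X[:,2],80); T=X[abs(X[:,2]-zt)<2]; print(zt,cv2.minEnclosingCircle(T[:,:2].astype(np.float32)),(T.min(0)+T.max(0))/2)
J=(P[...,2]>66)&(P[...,2]<78)&(abs(P[...,0]-580)<80)&(abs(P[...,1])<80);J=P[J]
print(np.median(J[:,2]),cv2.minAreaRect(J[:,:2].astype(np.float32)))
E
```

```text
5.5 [523.6  16.5 247.4] [-0.001  0.188  0.982 -0.001] [ 0.55  1.07 -2.66] 33.4
freehub 0.93 [230.6, 223.5, 104.5, 144.6] top lo [506.7  -1.5 264.9] hi [540.7  31.9 269. ] circ [523.8  15. ] 17.9 rect ((523.84326171875, 15.285999298095703), (33.28834533691406, 35.06304931640625), 66.69317626953125) z 267.5
bearing 0.58 [243.7, 281.0, 81.0, 77.3] top lo [510.1   1.8 264.5] hi [537.4  28.7 268. ] circ [523.9  15.2] 15.2 rect ((524.0711059570312, 15.128850936889648), (27.447887420654297, 29.17580223083496), 65.85555267333984) z 266.5
vise 0.93 [148.8, 36.8, 202.7, 225.3] top lo [515.7 -57.7  68.9] hi [586.2  39.9  73.4] circ [552.   -8.7] 59.7 rect ((551.0665893554688, -9.133270263671875), (99.88953399658203, 70.24325561523438), 86.57537078857422) z 71.5
vise 0.59 [0.0, 188.5, 121.7, 169.3] top lo [ 431.7 -327.3   18.3] hi [ 599.7 -195.2   26.7] circ [ 517.  -272.8] 91.7 rect ((518.9192504882812, -277.50933837890625), (146.55462646484375, 125.42658996582031), 21.166561126708984) z 24.1Traceback (most recent call last):
  File "<stdin>", line 4, in <module>
    return umr_minimum(a, axis, None, out, keepdims, initial, where)
ValueError: zero-size array to reduction operation minimum which has no identity
```

View pics/w2.png

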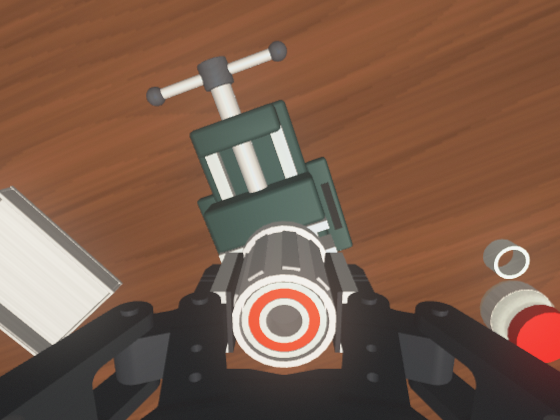

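The camera faces the robot and the held hub hides the drift. I'll move to the far side of the drift.

Emit:
carry_out(
  steps=[
    [-1,0.04,-0.009,0,0,0,0],
    [-1,0.05,-0.009,0,0,0,0],
    [-1,0.03,-0.009,0,0,0,0],
    [-1,0,0,0,0,0,0],
    [-1,0,0,0,0,0,0],
  ],
)

```text
t: 6.32
ee_pos: [643.8, -5.9, 247.7]
tcp_rot: [-0.001, 0.185, 0.983, -0.0]
force: [-0.9, -0.4, -1.4]
finger_gap: 33.5
grasp_force: 60.1
```

```bash
python3 w.py w3 freehub bearing; cat > dr.py <<'E'
from h import *
import sys
P=np.load(sys.argv[1])
m=(P[...,2]>118)&(P[...,2]<140)&(abs(P[...,0]-580)<35)&(abs(P[...,1])<35)
X=P[m]; print(len(X))
if len(X):
    zt=np.percentile(X[:,2],80); T=X[abs(X[:,2]-zt)<2]; print(zt,cv2.minEnclosingCircle(T[:,:2].astype(np.float32)),(T.min(0)+T.max(0))/2,T.mean(0))
J=(P[...,2]>66)&(P[...,2]<78)&(abs(P[...,0]-580)<80)&(abs(P[...,1])<80);J=P[J]
print(np.median(J[:,2]),cv2.minAreaRect(J[:,:2].astype(np.float32)))
E
python3 dr.py w3.npy
```

```text
6.325 [643.8  -5.9 247.7] [-0.001  0.185  0.983 -0.   ] [-0.9  -0.42 -1.45] 33.5
freehub 0.69 [230.9, 222.4, 104.5, 147.6] top lo [627.  -23.8 265.2] hi [660.7   9.5 269.4] circ [643.8  -7.4] 17.9 rect ((644.1129150390625, -7.155435562133789), (33.61091995239258, 35.040809631347656), 75.3818130493164) z 267.7
bearing 0.66 [242.4, 281.4, 85.4, 75.2] top lo [630.4 -20.8 264.7] hi [657.5   6.4 268.3] circ [644.2  -7.3] 15.3 rect ((644.005859375, -6.822227478027344), (28.294254302978516, 28.680665969848633), 66.79214477539062) z 266.8
552
128.3133517589807 ((573.2905883789062, -4.029573917388916), 8.364778518676758) [573.36080411  -3.9779153  128.15934203] [573.29965972  -3.95716185 127.75518379]
71.56332566157647 ((576.0166015625, -10.955272674560547), (100.16683959960938, 119.81366729736328), 87.27259063720703)
```

View pics/w3.png

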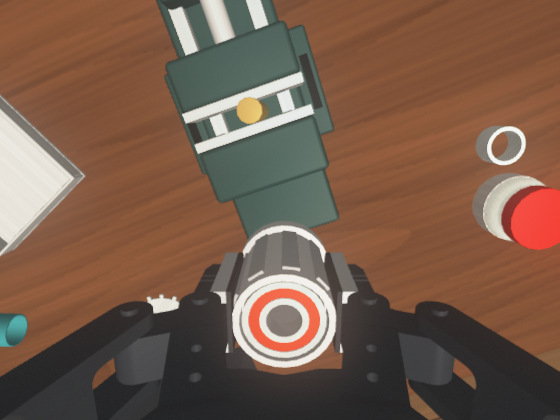

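The drift is at (249,110) in the picture, which measures (573.3,-4.0) with its end at z≈128. The hub axis is at (644,-7.2).

Emit:
carry_out(
  steps=[
    [-1,-0.04,0.002,0,0,0,0],
    [-1,-0.031,0.001,-0.02,0,0,0],
    [-1,0,0,-0.04,0,0,0],
    [-1,0,0,-0.015,0,0,0],
    [-1,0,0,-0.005,0,0,0],
    [-1,0,0,0,0,0,0],
    [-1,0,0,0,0,0,0],
  ],
)

```text
t: 7.35
ee_pos: [574.1, -3.7, 169.2]
tcp_rot: [0.001, 0.186, 0.983, 0.0]
force: [-0.1, -0.1, -2.4]
finger_gap: 33.4
grasp_force: 60.1
```

```bash
python3 w.py w4 freehub bearing
```

```text
7.35 [574.1  -3.7 169.2] [0.001 0.186 0.983 0.   ] [-0.12 -0.09 -2.35] 33.4
freehub 0.68 [539.0, 213.3, 21.0, 37.3] top lo [673.2 183.   17.2] hi [694.6 190.   23.1] circ [683.7 187.4] 11.4 rect ((683.20263671875, 185.28578186035156), (4.622048854827881, 22.888797760009766), 76.5345687866211) z 20.1
freehub 0.66 [232.1, 221.4, 102.2, 146.3] top lo [557.2 -21.6 186.7] hi [591.1  11.7 190.8] circ [574.   -5.2] 18.0 rect ((574.292236328125, -4.989238739013672), (34.064918518066406, 34.420143127441406), 38.0412483215332) z 189.2
bearing 0.62 [245.4, 280.7, 78.4, 77.9] top lo [560.6 -18.5 186.3] hi [587.7   8.5 189.8] circ [574.3  -4.9] 15.0 rect ((574.2880249023438, -4.971555709838867), (27.553010940551758, 28.80718231201172), 69.65897369384766) z 188.3
```

Emit:
carry_out(
  steps=[
    [-1,-0.0008,0.001,-0.008,0,0,0],
    [-1,0,0,-0.005,0,0,0],
    [-1,0,0,-0.002,0,0,0],
    [-1,0,0,-0.001,0,0,0],
  ],
)

```text
t: 8.0
ee_pos: [572.6, -2.7, 152.1]
tcp_rot: [-0.0, 0.186, 0.983, -0.0]
force: [0.1, 0.1, -2.3]
finger_gap: 33.2
grasp_force: 60.1
```

Emit:
carry_out(
  steps=[
    [-1,0,0,-0.001,0,0,0],
    [-1,0,0,-0.001,0,0,0],
    [-1,0,0,0,0,0,0],
  ],
)

```text
t: 8.38
ee_pos: [572.7, -2.6, 150.3]
tcp_rot: [-0.0, 0.186, 0.983, -0.0]
force: [-0.1, -0.8, -2.3]
finger_gap: 33.4
grasp_force: 60.1
```

Emit:
carry_out(
  steps=[
    [-1,0,0,-0.001,0,0,0],
    [-1,0,0,-0.001,0,0,0],
    [-1,0,0,0,0,0,0],
  ],
)

```text
t: 8.75
ee_pos: [572.6, -2.6, 148.2]
tcp_rot: [-0.0, 0.186, 0.983, -0.0]
force: [0.5, 0.3, -2.2]
finger_gap: 33.6
grasp_force: 60.1
```

Emit:
carry_out(
  steps=[
    [-1,0,0,-0.001,0,0,0],
    [-1,0,0,-0.001,0,0,0],
    [-1,0,0,0,0,0,0],
  ],
)

```text
t: 9.12
ee_pos: [572.6, -2.7, 146.2]
tcp_rot: [-0.0, 0.186, 0.983, -0.0]
force: [0.3, -0.9, -1.9]
finger_gap: 33.4
grasp_force: 60.1
```

Emit:
carry_out(
  steps=[
    [-1,0,0,-0.001,0,0,0],
    [-1,0,0,-0.001,0,0,0],
    [-1,0,0,0,0,0,0],
  ],
)

```text
t: 9.5
ee_pos: [572.6, -2.7, 144.2]
tcp_rot: [-0.0, 0.186, 0.983, -0.0]
force: [-0.2, -0.2, -2.4]
finger_gap: 33.6
grasp_force: 60.1
```

The hub is past ledge height with no contact force, so the drift is in the bore. I'll carry on gently.

Emit:
carry_out(
  steps=[
    [-1,0,0,-0.002,0,0,0],
    [-1,0,0,-0.002,0,0,0],
    [-1,0,0,-0.002,0,0,0],
    [-1,0,0,0,0,0,0],
  ],
)

```text
t: 10.0
ee_pos: [572.6, -2.7, 138.1]
tcp_rot: [-0.0, 0.186, 0.983, -0.0]
force: [-0.1, 0.2, -1.8]
finger_gap: 33.6
grasp_force: 60.1
```

Emit:
carry_out(
  steps=[
    [-1,0,0,-0.003,0,0,0],
    [-1,0,0,-0.003,0,0,0],
    [-1,0,0,-0.003,0,0,0],
    [-1,0,0,-0.002,0,0,0],
    [-1,0,0,0,0,0,0],
  ],
)

```text
t: 10.62
ee_pos: [572.6, -2.7, 127.1]
tcp_rot: [-0.0, 0.186, 0.983, -0.0]
force: [0.4, -0.0, -1.0]
finger_gap: 33.6
grasp_force: 60.1
```

Emit:
carry_out(
  steps=[
    [-1,0,0,-0.002,0,0,0],
    [-1,0,0,-0.002,0,0,0],
    [-1,0,0,-0.002,0,0,0],
    [-1,0,0,0,0,0,0],
  ],
)

```text
t: 11.12
ee_pos: [572.6, -2.7, 121.1]
tcp_rot: [-0.0, 0.186, 0.983, -0.0]
force: [0.3, 0.3, -2.1]
finger_gap: 33.6
grasp_force: 60.1
```

Emit:
carry_out(
  steps=[
    [-1,0,0,-0.001,0,0,0],
    [-1,0,0,-0.001,0,0,0],
    [-1,0,0,-0.001,0,0,0],
    [-1,0,0,-0.001,0,0,0],
  ],
)

```text
t: 11.62
ee_pos: [572.7, -2.7, 117.2]
tcp_rot: [-0.0, 0.186, 0.983, -0.0]
force: [-0.6, 1.3, -2.2]
finger_gap: 32.9
grasp_force: 60.1
```

Emit:
carry_out(
  steps=[
    [-1,0,0,-0.001,0,0,0],
    [-1,0,0,-0.001,0,0,0],
    [-1,0,0,-0.001,0,0,0],
    [-1,0,0,-0.001,0,0,0],
  ],
)

```text
t: 12.12
ee_pos: [573.5, -2.7, 114.5]
tcp_rot: [0.001, 0.186, 0.983, 0.0]
force: [-1.8, 0.3, 18.0]
finger_gap: 33.4
grasp_force: 62.1
```

Emit:
carry_out(
  steps=[
    [-1,0,0,-0.001,0,0,0],
    [-1,0,0,-0.001,0,0,0],
    [-1,0,0,-0.001,0,0,0],
    [-1,0,0,-0.001,0,0,0],
  ],
)

```text
t: 12.62
ee_pos: [573.4, -2.8, 110.1]
tcp_rot: [0.001, 0.186, 0.983, 0.0]
force: [-0.0, 0.9, -0.8]
finger_gap: 33.7
grasp_force: 60.8
```

Emit:
carry_out(
  steps=[
    [-1,0,0,-0.001,0,0,0],
    [-1,0,0,-0.001,0,0,0],
    [-1,0,0,-0.001,0,0,0],
    [-1,0,0,-0.001,0,0,0],
  ],
)

```text
t: 13.12
ee_pos: [572.6, -2.6, 105.1]
tcp_rot: [-0.0, 0.186, 0.983, -0.0]
force: [0.0, 0.3, -2.2]
finger_gap: 33.5
grasp_force: 60.8
```

Emit:
carry_out(
  steps=[
    [-1,0,0,-0.001,0,0,0],
    [-1,0,0,-0.001,0,0,0],
    [-1,0,0,0,0,0,0],
  ],
)

```text
t: 13.5
ee_pos: [572.6, -2.6, 103.2]
tcp_rot: [-0.0, 0.186, 0.983, -0.0]
force: [0.2, -1.0, -3.0]
finger_gap: 33.3
grasp_force: 60.8
```

Emit:
carry_out(
  steps=[
    [-1,0,0,-0.0005,0,0,0],
    [-1,0,0,0,0,0,0],
  ],
)

```text
t: 13.75
ee_pos: [572.7, -2.6, 102.8]
tcp_rot: [-0.0, 0.186, 0.983, -0.0]
force: [0.1, -0.2, -2.0]
finger_gap: 33.3
grasp_force: 60.8
```

Emit:
carry_out(
  steps=[
    [-1,0,0,-0.0005,0,0,0],
    [-1,0,0,0,0,0,0],
  ],
)

```text
t: 14.0
ee_pos: [572.6, -2.6, 102.3]
tcp_rot: [-0.0, 0.186, 0.983, -0.0]
force: [-0.2, -0.5, -1.4]
finger_gap: 33.5
grasp_force: 60.8
```

Emit:
carry_out(
  steps=[
    [-1,0,0,-0.0005,0,0,0],
    [-1,0,0,0,0,0,0],
  ],
)

```text
t: 14.25
ee_pos: [572.7, -2.7, 101.8]
tcp_rot: [-0.0, 0.186, 0.983, -0.0]
force: [0.4, 0.2, -1.2]
finger_gap: 33.6
grasp_force: 61.0
```

Emit:
carry_out(
  steps=[
    [-1,0,0,-0.0005,0,0,0],
    [-1,0,0,0,0,0,0],
  ],
)

```text
t: 14.5
ee_pos: [572.7, -2.7, 101.7]
tcp_rot: [0.0, 0.186, 0.983, 0.0]
force: [-2.5, 0.7, 7.8]
finger_gap: 33.8
grasp_force: 62.1
```

The force rose to +8 N at z=101.7, so the hub is seated on the jaws. I'll release and look.

Emit:
carry_out(
  steps=[
    [0,0,0,0,0,0,0],
    [0.4,0,0,0,0,0,0],
    [0.7,0,0,0,0,0,0],
    [0.7,0,0,0,0,0,0],
    [0.7,0,0,0,0,0,0],
  ],
)

```text
t: 15.12
ee_pos: [572.7, -2.6, 101.3]
tcp_rot: [-0.0, 0.186, 0.983, -0.0]
force: [-0.1, -0.8, 0.1]
finger_gap: 72.4
grasp_force: 0.0
```

Emit:
carry_out(
  steps=[
    [0.7,0,0,0.02,0,0,0],
    [0.7,0,0,0.05,0,0,0],
    [1,0,0,0.05,0,0,0],
    [1,0,0,0.03,0,0,0],
    [1,0,0,0,0,0,0],
    [1,0,0,0,0,0,0],
  ],
)

```text
t: 15.88
ee_pos: [572.3, -2.6, 250.7]
tcp_rot: [-0.0, 0.186, 0.983, -0.0]
force: [-1.0, -0.5, -1.0]
finger_gap: 85.3
grasp_force: 0.0
```

```bash
python3 w.py w5 freehub bearing tray_floor
```

```text
15.875 [572.3  -2.6 250.7] [-0.     0.186  0.983 -0.   ] [-0.97 -0.54 -0.99] 85.3
freehub 0.63 [258.4, 172.2, 51.5, 47.7] top lo [556.  -21.  119.4] hi [584.8  12.5 123.6] circ [572.9  -4.4] 17.2 rect ((568.4317626953125, -2.5334320068359375), (33.790462493896484, 24.243932723999023), 69.27733612060547) z 122.0
freehub 0.17 [162.3, 345.9, 55.6, 37.1] top lo [ 714.4 -216.9    1. ] hi [ 765.5 -158.1    4.5] circ [ 737.5 -187.3] 32.8 rect ((737.444580078125, -187.2461700439453), (65.28913116455078, 43.35047149658203), 59.774269104003906) z 2.6
tray_floor 0.89 [2.1, 134.5, 116.7, 184.2] top lo [ 442.6 -322.7   19.9] hi [ 608.  -195.1   26.8] circ [ 524.8 -275.1] 90.9 rect ((524.83740234375, -275.17974853515625), (135.46343994140625, 125.51664733886719), 21.055959701538086) z 24.3
```

View pics/w5.png

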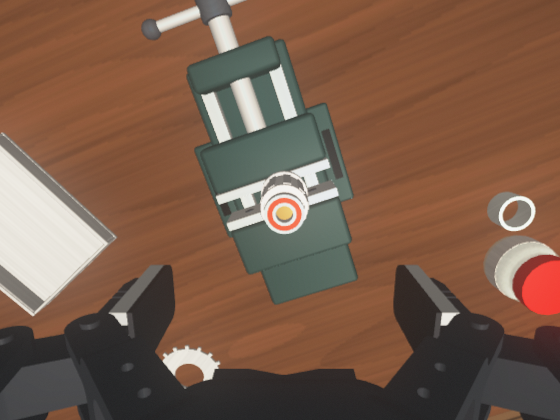

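The hub stands on the jaws with its rim at z=122, and the bearing rests on the drift at (284,212).

```bash
python3 - <<'E'
from h import *
P=np.load('w5.npy')
m=(P[...,2]>126)&(P[...,2]<150)&(abs(P[...,0]-573)<30)&(abs(P[...,1]+4)<30)
X=P[m]; T=X[X[:,2]>np.percentile(X[:,2],30)]
print(np.percentile(X[:,2],[1,10,30,50,70,90,99]).round(1))
top=X[X[:,2]>np.median(X[:,2])-1.5]
print(cv2.minEnclosingCircle(top[:,:2].astype(np.float32)),top.mean(0))
A=np.c_[top[:,:2]-top[:,:2].mean(0),np.ones(len(top))];print('tilt',np.linalg.lstsq(A,top[:,2],rcond=None)[0])
# tray from top cam
p,d,P=cam('top')
m=(P[...,2]<30)&(P[...,2]>-5)&(P[...,0]>400)&(P[...,0]<640)&(P[...,1]>-380)&(P[...,1]<-180)&(p.min(-1)>150)
print(cv2.minAreaRect(P[m][:,:2].astype(np.float32)))
E
```

```text
[126.8 128.2 134.7 135.3 135.7 136.3 137. ]
((573.8207397460938, -4.507838249206543), 14.092815399169922) [573.63999732  -4.37516501 135.53058516]
tilt [-6.81285507e-04  2.04208901e-03  1.35530585e+02]
((520.9083251953125, -276.70428466796875), (151.7108917236328, 124.98788452148438), 21.33049774169922)
```

Emit:
carry_out(
  steps=[
    [1,0.001,-0.0005,-0.04,0,0,0],
    [1,0,0,-0.04,0,0,0],
    [0.2,0,0,-0.02,0,0,0],
    [0,0,0,-0.008,0,0,0],
    [0,0,0,-0.002,0,0,0],
    [0,0,0,0,0,0,0],
  ],
)

```text
t: 16.88
ee_pos: [574.1, -3.2, 142.0]
tcp_rot: [0.0, 0.186, 0.983, 0.0]
force: [0.7, -0.6, -0.5]
finger_gap: 42.9
grasp_force: 0.0
```

Emit:
carry_out(
  steps=[
    [-0.2,0,0,0,0,0,0],
    [-0.4,0,0,0,0,0,0],
    [-1,0,0,0,0,0,0],
    [-1,0,0,0,0,0,0],
    [-1,0,0,0,0,0,0],
    [-1,0,0,0,0,0,0],
  ],
)

```text
t: 17.62
ee_pos: [574.2, -3.1, 142.3]
tcp_rot: [0.001, 0.186, 0.983, 0.0]
force: [-2.6, 0.5, 8.6]
finger_gap: 25.1
grasp_force: 58.4
```

Emit:
carry_out(
  steps=[
    [-1,0,0,0.005,0,0,0],
    [-1,0,0,0.015,0,0,0],
    [-1,0,0,0.03,0,0,0],
    [-1,0,0,0.01,0,0,0],
    [-1,0,0,0,0,0,0],
  ],
)

```text
t: 18.25
ee_pos: [574.0, -3.0, 202.1]
tcp_rot: [0.001, 0.186, 0.983, 0.0]
force: [-0.0, -0.5, -0.7]
finger_gap: 24.4
grasp_force: 58.9
```

```bash
python3 w.py w6 bearing freehub tray_floor
```

```text
18.25 [574.   -3.  202.1] [0.001 0.186 0.983 0.   ] [-0.01 -0.53 -0.67] 24.4
bearing 0.6 [255.2, 244.6, 59.8, 71.5] top lo [559.9 -17.2 193.2] hi [587.2   9.1 197. ] circ [573.9  -3.8] 14.5 rect ((573.6765747070312, -4.137378692626953), (24.98590660095215, 28.309144973754883), 69.37629699707031) z 195.2
bearing 0.23 [507.9, 250.2, 52.1, 81.3] top lo [725.2 166.3  50.9] hi [762.5 180.2  59.7] circ [745.1 175.6] 20.6 rect ((744.0581665039062, 171.51589965820312), (9.705533027648926, 41.14456558227539), 76.375) z 55.0
freehub 0.82 [254.5, 178.2, 57.0, 72.2] top lo [556.  -20.6 119.3] hi [588.3  12.6 127.4] circ [572.9  -4.3] 17.2 rect ((571.1304321289062, -3.4570236206054688), (32.97655487060547, 30.301607131958008), 69.34080505371094) z 121.9
freehub 0.48 [0.0, 168.0, 95.3, 175.0] top lo [ 484.3 -305.5   20.5] hi [ 608.  -194.6   26.6] circ [ 546.4 -266.3] 75.6 rect ((565.01123046875, -237.333251953125), (73.48526000976562, 151.2864990234375), 57.23366928100586) z 24.2
tray_floor 0.69 [0.0, 171.6, 91.6, 169.9] top lo [ 484.3 -304.7   20.5] hi [ 607.6 -194.6   26.6] circ [ 545.8 -265.6] 74.8 rect ((564.3001708984375, -236.8755645751953), (73.48526000976562, 149.59512329101562), 57.23366928100586) z 24.2
```

View pics/w6.png

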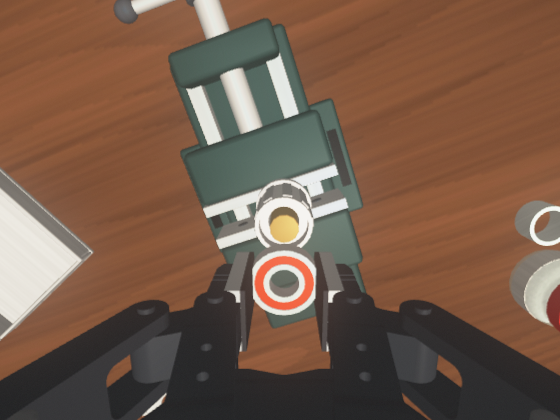

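The bearing is held level at (284,283), and the hub is still standing on the jaws at (284,215). Next I'll go over the tray.

Emit:
carry_out(
  steps=[
    [-1,-0.005,-0.026,0,0,0,0],
    [-1,-0.0075,-0.04,0,0,0,0],
    [-1,-0.0075,-0.04,0,0,0,0],
    [-1,-0.0075,-0.04,0,0,0,0],
    [-1,-0.0075,-0.04,0,0,0,0],
    [-1,-0.0075,-0.04,0,0,0,0],
    [-1,-0.0075,-0.04,0,0,0,0],
    [-1,0,-0.006,0,0,0,0],
  ],
)

```text
t: 19.45
ee_pos: [522.2, -278.1, 200.7]
tcp_rot: [-0.001, 0.188, 0.982, -0.001]
force: [-0.4, 0.5, -0.1]
finger_gap: 24.9
grasp_force: 59.0
```

Emit:
carry_out(
  steps=[
    [-1,0,0,-0.03,0,0,0],
    [-1,0,0,-0.05,0,0,0],
    [-1,0,0,-0.045,0,0,0],
    [-1,0,0,0,0,0,0],
    [-1,0,0,0,0,0,0],
  ],
)

```text
t: 20.08
ee_pos: [524.3, -275.3, 77.5]
tcp_rot: [0.0, 0.186, 0.983, -0.0]
force: [-0.2, -0.1, 0.2]
finger_gap: 25.1
grasp_force: 59.1
```

```bash
python3 w.py w7 bearing tray_floor
```

```text
20.075 [ 524.3 -275.3   77.5] [ 0.     0.186  0.983 -0.   ] [-0.16 -0.09  0.16] 25.1
bearing 0.89 [254.2, 245.5, 58.5, 72.3] top lo [ 510.1 -289.5   68.4] hi [ 537.6 -263.2   72.1] circ [ 524.  -276.4] 14.5 rect ((524.0853881835938, -276.5140380859375), (24.931154251098633, 28.49070930480957), 67.20305633544922) z 70.5
bearing 0.52 [0.6, 213.8, 11.6, 81.4] top lo [ 458.2 -441.4    5.7] hi [ 489.3 -418.5   11.5] circ [ 474.3 -430.6] 19.5 rect ((475.04766845703125, -429.5429382324219), (4.245944023132324, 38.98018264770508), 56.83501434326172) z 7.4
tray_floor 0.93 [87.2, 28.8, 374.7, 348.6] top lo [ 428.2 -360.    20.6] hi [ 600.  -196.7   26.4] circ [ 517.4 -278.4] 96.3 rect ((517.8297729492188, -278.4525451660156), (150.04010009765625, 124.46517944335938), 20.91730308532715) z 24.2
```

View pics/w7.png

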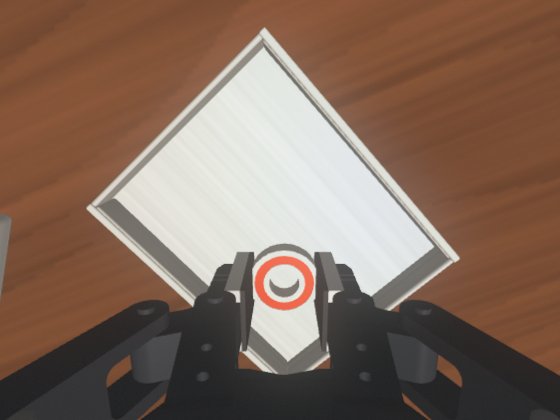

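Emit:
carry_out(
  steps=[
    [-1,-0.006,-0.002,-0.025,0,0,0],
    [-1,0,0,-0.02,0,0,0],
    [-1,0,0,-0.007,0,0,0],
    [-1,0,0,-0.002,0,0,0],
    [-1,0,0,-0.001,0,0,0],
    [-1,0,0,0,0,0,0],
  ],
)

```text
t: 20.98
ee_pos: [518.0, -277.3, 21.7]
tcp_rot: [0.0, 0.186, 0.983, -0.0]
force: [0.3, 0.3, -0.7]
finger_gap: 24.8
grasp_force: 59.1
```

Emit:
carry_out(
  steps=[
    [-1,0,0,-0.001,0,0,0],
    [-1,0,0,-0.001,0,0,0],
    [-1,0,0,0,0,0,0],
  ],
)

```text
t: 21.35
ee_pos: [517.9, -277.2, 20.1]
tcp_rot: [0.0, 0.186, 0.983, 0.0]
force: [-4.1, 2.1, 15.5]
finger_gap: 24.6
grasp_force: 67.7
```

Emit:
carry_out(
  steps=[
    [-1,0,0,-0.001,0,0,0],
    [-1,0,0,0,0,0,0],
  ],
)

```text
t: 21.6
ee_pos: [517.9, -277.2, 20.0]
tcp_rot: [0.0, 0.186, 0.983, 0.0]
force: [-9.6, 6.6, 36.0]
finger_gap: 24.9
grasp_force: 78.4
```

Contact with the tray floor. I'll ease off and release.

Emit:
carry_out(
  steps=[
    [-1,0,0,0.0015,0,0,0],
    [-1,0,0,0,0,0,0],
  ],
)

```text
t: 21.85
ee_pos: [517.9, -277.2, 20.1]
tcp_rot: [0.0, 0.186, 0.983, -0.0]
force: [-1.6, 1.1, 12.9]
finger_gap: 24.9
grasp_force: 65.4
```

Emit:
carry_out(
  steps=[
    [-0.2,0,0,0,0,0,0],
    [0,0,0,0,0,0,0],
    [0.1,0,0,0,0,0,0],
    [0.1,0,0,0,0,0,0],
  ],
)

```text
t: 22.35
ee_pos: [517.6, -277.2, 19.7]
tcp_rot: [-0.0, 0.186, 0.983, -0.0]
force: [0.6, -0.1, -0.0]
finger_gap: 47.0
grasp_force: 0.0
```

Emit:
carry_out(
  steps=[
    [0.1,0,0,0.02,0,0,0],
    [0.1,0,0,0.05,0,0,0],
    [0.1,0,0,0.06,0,0,0],
    [0.1,0,0,0.06,0,0,0],
    [0.1,0,0,0,0,0,0],
    [0.1,0,0,0,0,0,0],
  ],
)

```text
t: 23.1
ee_pos: [517.6, -277.0, 210.8]
tcp_rot: [0.001, 0.186, 0.983, 0.0]
force: [0.3, -0.2, -0.3]
finger_gap: 46.8
grasp_force: 0.0
```

```bash
python3 w.py w8 bearing freehub tray_floor; python3 - <<'E'
from h import *
P=np.load('w8.npy')
m=(P[...,2]>7)&(P[...,2]<40)&(np.hypot(P[...,0]-518,P[...,1]+278)<30)
X=P[m];print(X.min(0),X.max(0),np.median(X,0))
p,d,P=cam('top')
m=(P[...,2]>100)&(P[...,2]<150)&(abs(P[...,0]-573)<30)&(abs(P[...,1]+4)<30)
X=P[m];print(len(X),X.mean(0),X.max(0))
E
```

```text
23.1 [ 517.6 -277.   210.8] [0.001 0.186 0.983 0.   ] [ 0.29 -0.19 -0.32] 46.8
bearing 0.9 [272.0, 172.2, 24.8, 33.5] top lo [ 504.1 -291.3    9.2] hi [ 531.1 -265.4   13.1] circ [ 517.8 -278.4] 14.2 rect ((517.5015869140625, -278.409423828125), (27.455148696899414, 26.87898826599121), 13.059587478637695) z 10.9
tray_floor 0.96 [172.9, 72.2, 220.3, 219.3] top lo [ 428.6 -359.8   20.6] hi [ 606.1 -197.6   26.6] circ [ 517.5 -278.8] 95.9 rect ((517.9486694335938, -278.5127258300781), (150.02169799804688, 123.97970581054688), 20.970088958740234) z 24.3
[ 503.82597421 -292.18700035    7.06204681] [ 531.68144657 -264.73752727   13.17349163] [ 517.33798415 -278.36129276   10.87463525]
126 [573.63485628  -3.05612073 118.54931638] [591.79697778  13.37955232 132.17266455]
```

View pics/w8.png

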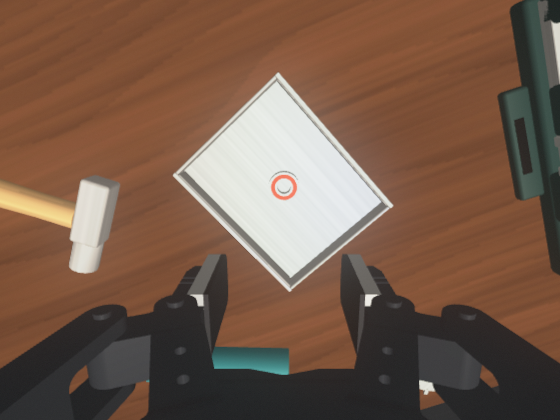

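The bearing lies flat in the middle of the tray at (284,187), with its top at z≈11. The hub still stands on the vise, so I'll hand in.

```bash
python3 -c "
from h import *; print(ticket.close_job())"
```

```text
the job is handed in; nothing more can be done
None
```

The bearing is out and lying flat in the parts tray, the freehub body is standing on the vise jaws, and the job is handed in at about 23 s of the 72 s allowed.

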